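# Lock the proud bayonet cap of a filter pot

### The job

The filters have been changed, but one of the two filter pots on the bench still has its cap standing proud on its spring. Lock that cap: turn it clockwise under light pressure until it drops into its hidden entry slots, push it fully down against the spring, give it a quarter turn clockwise, and let go so that it rises a little and stays caught. Leave the pot that is already locked alone, and do not knock the other things on the bench about.

Things in the scene. Friction and masses are not known exactly. Their poses are not given: they have to be found in the camera images.
- pot_a: Filter pot whose cap is to be locked, fixed to the bench: metal base plate 150 mm square and 10 mm thick, white round body 140 mm across up to 46 mm, grey neck 111 mm across up to 85 mm. Origin: centre of the plate's underside, on the cap's axis; z up. Both pots look alike and stand left or right by chance; this one's cap stands 14 mm higher, with 24 mm of neck showing below it.
- pot_a_cap_top (a point): Middle of the flat top face of that pot's cap, on its axis, 110 mm above the bench while proud; x along the bar handle, z up. The cap is a grey disc 124 mm across and 40 mm tall that fits over the neck. It is captive: it only slides along its axis and turns about it (friction about 0.05 N m).
- pot_a_bar_top (a point): Middle of the top of that cap's upright bar handle, 30 mm above the cap's flat face; x along the bar. The bar stands across the middle of the cap: 90 mm long, 14 mm thick, 30 mm tall. It can be pinched or straddled from above, while fingertips press on the flat face beside it.
- pot_a_neck (a point): Centre of the neck's upper end (fixed, 85 mm above the bench). Inside, unseen, are a rigid ledge and two opposite entry slots for the cap's two lugs. The slots' place differs each time: 0.2 to 1.1 rad clockwise (from above) of where the cap starts. Elsewhere the cap goes down 2 mm and meets the ledge; at a slot, with about 0.12 rad of play either way, it goes down 23 mm.
- pot_a_press (a joint): How far that cap is pushed down, m. 0: proud, as at the start (its spring lifts it there unless caught). 0.002: lugs on the ledge. 0.023: fully down, hard stop. Spring: about 4 N at 0, 14 N fully down. Only at 0.019 and deeper are the lugs below the ledge, free to turn from the slots, clockwise only. 0.014 and let go: locked, caught in the notches.
- pot_a_skirt (a point): Centre of the cap's lower rim, on its axis, 40 mm below its top face. Locking: from the middle of the slots, the locking notches span 1.45 to 1.7 rad clockwise, with a hard stop at their end. A cap let go there rises from fully down to 0.014 and is caught. Let go short of it, it rises only to 0.019, is not locked, and can be pushed down and turned on.
- pot_b: The other filter pot, of the same make and sizes, fixed to the bench, its cap already locked. Origin: centre of the base plate's underside.
- pot_b_cap_top (a point): Middle of the flat top face of the locked pot's cap, 96 mm above the bench; x along its bar handle, z up. Must be left alone.
- old_filter: Loose spent filter element, a white paper drum 72 mm across, 48 mm tall; origin at the centre of its underside.
- tube_rack: Loose rack of sample tubes, 130 x 60 mm, 70 mm tall; origin at the centre of its underside.
- tip_box: Loose box of pipette tips, 122 x 87 mm, 80 mm tall; origin at the centre of its underside.
- reagent_bottle: Loose bottle, 68 mm across, 140 mm tall; origin at the centre of its underside.
- timer: Loose bench timer, 80 x 70 mm, 22 mm tall; origin at the centre of its underside.
Things that resemble listed ones, but are neither listed nor needed, are in the scene too. What is shaped like the pot_a but blue or pink is not meant.

How it is judged:
On the way:
1. the proud cap has been pushed down through its slots, below the ledge (value of joint pot_a_press above 0.0185 m).
At the end, for the whole second after the job is handed in: The cap that stood proud is let go and rests, caught in its locking notches, 14 mm (12.5 to 15.5 mm) below its proud height (value of joint pot_a_press between 0.0125 and 0.0155 m and velocity of joint pot_a_press between -0.005 and 0.005 m/s); the robot touches nothing.
It fails at once if the locked pot's cap is pressed or turned (its top moves over 3 mm, or it is pushed with over 3 N) (distance of pot_b_cap_top from where it was at the start of the episode above 0.003 m or contact force between any of the arm, the fingers and pot_b above 3 N).
It fails at once if a loose bystander is moved by more than 25 mm (distance of any of old_filter, tube_rack, tip_box, reagent_bottle, timer from where it was at the start of the episode above 0.025 m).
It also fails if it takes over 58 s, if anything falls off the work surface, if the arm or the gripper's body presses on something with over 40 N, if the wrist force passes 120 N, or if a joint passes its speed limit or range.

### The arm

A 7-joint arm with a two-finger parallel gripper is mounted at the origin on the work surface. World frame = base frame: x ahead of the robot, y to its left, z up, the work surface at z = 0. Lengths are in m, angles in rad, forces in N, time in s.
With the tool pointing down it reaches from about 0.4 to 0.875 m from the base axis. Payload 19.3 kg.
Tool frame: the origin (TCP) lies at the very end of the fingers, on their centre line; the grasp point (between the pads) lies bot.tcp_to_grasp behind it (bot.tcp_to_grasp is the distance from the TCP to the grasp point, in m); z points along the fingers, y is the direction in which the jaws open and shut (so a half turn about z gives the same grasp; the last joint's range is limited). The gripper opens to 85 mm and grips with 20 to 120 N. Pads are 22 mm wide; open, the fingers measure 114 mm over their backs; the gripper's body (76 mm by 85 mm) begins 54 mm behind the grasp point. The pads swing forward as they close: fully open they stand 13 mm farther back than shut.
Start: joints at [-1.395, 0.521, -0.036, 1.599, 0.021, 1.021, -0.113], TCP at [0.152, 0.606, 0.231] pointing down, gripper open.
Joint ranges: [-2.91, 2.91], [-0.3, 2.13], [-1.5, 1.42], [0.17, 2.43], [-1.26, 4.41], [0.16, 1.93], [-2.52, 2.52]. Speed limits (rad/s): [1.89, 1.89, 2.39, 2.39, 3.01, 3.01, 3.01].

### API

Orientations are given as [roll, pitch, yaw] about the fixed x, y, z axes, in that order (R = Rz(yaw) Ry(pitch) Rx(roll)).
In Python, from workcell import bot gives the robot as it stands.
- The arm moves only by the tool servo_tool, never from a script. Its argument "targets" is a list of rows, each a list of 2 entries, a list of its own where there are three numbers: the shift along the tool's x, y, z in units of 0.05 m (1.0 is 0.05 m), then the turn about the tool's z in units of 5 degrees (1.0 is 5 degrees). A call has 1 to 12 rows; each row shifts and turns the commanded pose from where the row before left it, along the tool's axes as they then stand; what a row does not reach is not made up. A row lasts 1/8 s, in which the tool goes at most 62.5 mm and 10.7 degrees, less where a joint would pass 70% of its speed; a pose out of reach is approached as far as the arm can. A call with a number of a shift or a turn outside -1 to 1 is refused whole. A call with a gripper value outside its range is refused whole. "gripper" is the opening, from -1 (shut) to 1 (fully open), so that 0 is half open, set as the call begins (left out, the last holds). The fingers move at their own pace and stop on an object; "newtons" is the grip in N (left out, the last holds). Time passes only in rows, so rows that do not move let the fingers close. It gives the time, the measured TCP pose, the force and the opening at its end, in the units of the state.
- bot.observe(): the state, without advancing time (a new reading comes with each control period).
- bot.grab_frame(name): name is "side" or "top"; returns the picture (420x560x3 uint8, blue, green, red); there is no depth.
- bot.get_calibration(name): a dict with "fx", "fy", "cx", "cy" (pixels), "k1" (the pictures are not rectified: a ray, as slopes to the right and down, at radius r is drawn at 1 + k1 r^2 times it, then the intrinsics apply), "pose" (4x4, takes a point from camera to world coordinates). Camera axes: x right, y up, looking along -z (the intrinsics and any distortion apply to the point x, -y, -z); pixel columns grow to the right and rows downward; lengths in m; the calibration is good to about 2 mm. A picture is of the moment at which its call begins. get_calibration takes no time and is no camera call.
- bot.job_done(): hands the job in, once; it reports no verdict.
The state is a dict: "clock": time; "qpos": joint angles; "qd": joint speeds; "joint_efforts": joint torques, N m; "position": TCP position; "tool_rot": TCP orientation; "force": force on the tool from outside, world axes, zero at the start; "moment": the same for the moment, N m; "grip_width": finger opening in m.
Only numpy, scipy, OpenCV 4.12 (cv2) and the standard library are available. Lean on these libraries where they do the work, as an engineer would, in place of code of your own. Each camera call takes 0.05 s, during which the arm holds its last target.

## Working session

There is one attempt and no reset: what is moved stays moved. The work goes in short steps, Python scripts to look and compute and a tool call to move; the robot and the scene stay as the last step left them, time stands still between calls to the robot, and variables do not carry over. Pictures are saved under pics/ and viewed, and the job is handed in when it is done.

Besides the shell and the picture viewer there is one more tool, called after "Request:" in YAML: its name, and indented under it one key for each argument. servo_tool: Moves the arm, as the interface text tells. Its arguments: {"type":"object","properties":{"targets":{"type":"array","items":{"type":"array"}},"gripper":{"type":"number"},"newtons":{"type":"number"}},"required":["targets"]}

```bash
mkdir -p pics; ls; python3 - <<'E'
from workcell import bot
import cv2
s=bot.observe();print(s, bot.tcp_to_grasp)
for n in("side","top"):
    cv2.imwrite(f"pics/{n}0.png",bot.grab_frame(n));print(n,bot.get_calibration(n))
E
```

```text
pics
{'clock': 0.0, 'qpos': array([-1.39520556,  0.52201343, -0.03635032,  1.60000041,  0.0212088 ,
        1.02111382, -0.1128129 ]), 'qd': array([-3.77582073e-04,  8.51727418e-04,  6.28211865e-04, -6.97194427e-04,
        1.45366211e-03, -1.11354473e-04,  3.23400074e-05]), 'joint_efforts': array([ 1.33226395e-04, -9.27079225e+01,  1.98021948e+00, -3.69944894e+01,
        1.79792679e-02,  7.92672479e-03, -4.22564085e-06]), 'position': array([0.15201983, 0.60587826, 0.23072856]), 'tool_rot': array([-3.14044567e+00,  7.88209086e-05,  2.89580340e+00]), 'force': array([0.27074624, 1.20626274, 0.35248252]), 'moment': array([-0.00479054, -0.06435214,  0.07677806]), 'grip_width': 0.08534739903667064} 0.0187
side {'fx': 497.3136852511439, 'fy': 497.3136852511439, 'cx': 272.0277293904835, 'cy': 217.67465188915264, 'k1': -0.00758945496083264, 'pose': array([[ 0.74146664,  0.50838362, -0.4379193 , -0.32147016],
       [-0.67095834,  0.55544229, -0.49122171, -0.99266402],
       [-0.00649017,  0.65805012,  0.75294616,  1.4536184 ],
       [ 0.        ,  0.        ,  0.        ,  1.        ]])}
top {'fx': 520.431497161205, 'fy': 520.431497161205, 'cx': 280.3119598433295, 'cy': 209.96457717147024, 'k1': -0.16842216884956349, 'pose': array([[-0.00852686,  0.9919196 , -0.12658121,  0.23809864],
       [-0.99987864, -0.01010804, -0.01185438, -0.1346019 ],
       [-0.01303808,  0.12646477,  0.99188541,  1.80794263],
       [ 0.        ,  0.        ,  0.        ,  1.        ]])}
```

View pics/side0.png

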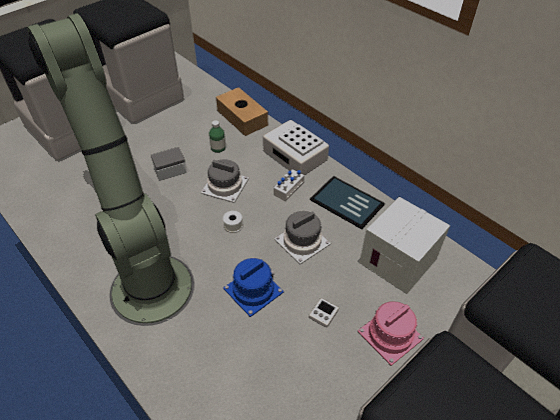

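View pics/top0.png

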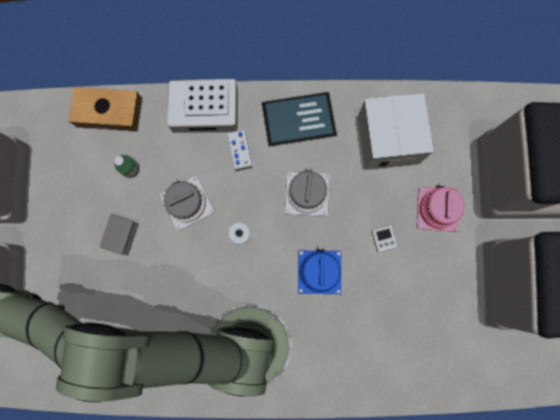

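The grey pots are at side (224,178) and (303,232), which in the top view are (185,200) and (307,190). The blue pot, side (253,282), and the pink pot, side (395,328), are not meant. I'll crop both grey ones closely.

```bash
python3 - <<'E'
import cv2,numpy as np
s=cv2.imread("pics/side0.png");t=cv2.imread("pics/top0.png")
c=lambda im,x,y,r=32:cv2.resize(im[y-r:y+r,x-r:x+r],(384,288*384//288),interpolation=cv2.INTER_CUBIC)
a=np.hstack([c(s,224,178),c(s,303,232)]);cv2.imwrite("pics/c1.png",cv2.resize(a,(800,400)))
a=np.hstack([c(t,187,202),c(t,307,192)]);cv2.imwrite("pics/c2.png",cv2.resize(a,(800,400)))
E
```

```text
(no output)
```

View pics/c1.png

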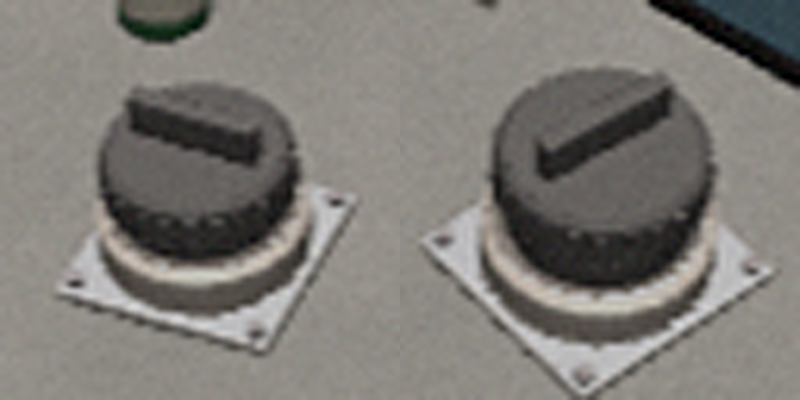

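View pics/c2.png

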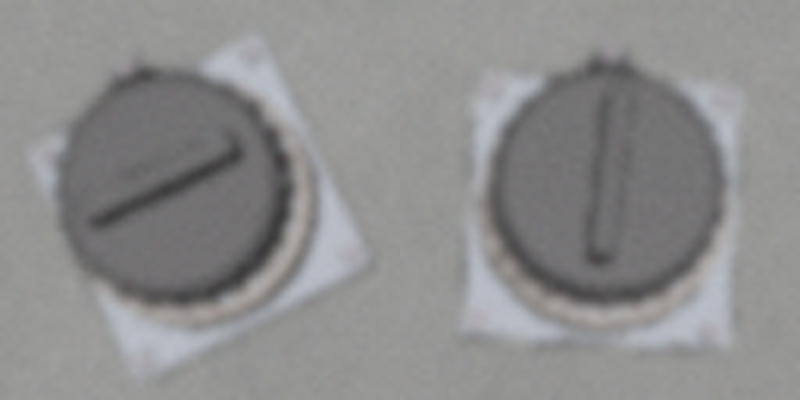

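```bash
cat > h.py <<'E'
import numpy as np,cv2,json
from workcell import bot
C={n:bot.get_calibration(n) for n in("side","top")}
def proj(n,P):
    c=C[n];P=np.atleast_2d(P);T=np.linalg.inv(c["pose"]);p=P@T[:3,:3].T+T[:3,3]
    x=p[:,0]/-p[:,2];y=-p[:,1]/-p[:,2];f=1+c["k1"]*(x*x+y*y)
    return np.c_[c["fx"]*x*f+c["cx"],c["fy"]*y*f+c["cy"]]
def ring(x,y,z,r):
    a=np.linspace(0,2*np.pi,120);return np.c_[x+r*np.cos(a),y+r*np.sin(a),z+0*a]
def box(x,y,yaw,lx,ly,z):
    q=np.array([[1,1],[1,-1],[-1,-1],[-1,1]])*[lx/2,ly/2];c,s=np.cos(yaw),np.sin(yaw)
    q=q@np.array([[c,s],[-s,c]]);return np.c_[q+[x,y],np.full(4,z)]
E
cat > a.py <<'E'
from h import *
from scipy.optimize import least_squares
D={1:dict(side=[(200.8,192.7),(234.9,202.3),(248.8,178)],top=[(159.5,193.7),(196.9,175.6),(214.5,212.4),(178.2,230.8)]),
2:dict(side=[(274.5,238.4),(300.9,263.5),(331,243.2)],top=[(287.5,171.2),(329.7,174.1),(328.1,215.2),(284.6,213.3)])}
S={n:cv2.imread(f"pics/{n}0.png") for n in C}
for k,d in D.items():
    def res(p,ns=("side","top")):
        r=[]
        for n in ns:
            q=proj(n,box(p[0],p[1],p[2],.15,.15,.01))
            for o in d[n]:
                e=q-o;r+=list(e[np.argmin((e**2).sum(1))])
        return r
    best=min((least_squares(res,[x,y,w]) for w in(0,.4,.8,1.2) for x in (.3,.5,.7) for y in(-.3,0,.3)),key=lambda s:s.cost)
    p=best.x;print(k,p,np.round(best.fun,1))
    for n in C:
        u=proj(n,[[p[0],p[1],.06]])[0];r=32;z=11
        o=np.round(u).astype(int)-r
        im=cv2.resize(S[n][o[1]:o[1]+64,o[0]:o[0]+64],None,fx=z,fy=z,interpolation=cv2.INTER_CUBIC)[:600]
        out=[]
        for top in(.110,.096):
            m=cv2.resize(S[n][o[1]:o[1]+64,o[0]:o[0]+64],(576,576),interpolation=cv2.INTER_CUBIC)
            for P,c in((ring(p[0],p[1],top,.062),(0,255,255)),(ring(p[0],p[1],top-.04,.062),(0,255,0)),(ring(p[0],p[1],.046,.07),(255,0,0)),(box(p[0],p[1],p[2],.15,.15,.01),(0,0,255))):
                cv2.polylines(m,[np.round(((proj(n,P)-o+.5)*9)).astype(int)],True,c,1)
            out.append(m)
        cv2.imwrite(f"pics/f{k}{n}.png",cv2.resize(np.hstack(out),(800,400),interpolation=cv2.INTER_AREA))
E
python3 a.py
```

```text
1 [0.49591021 0.21293617 0.46545993] [-0.7 -0.4 -0.8 -0.3  0.  -0.8  0.2  0.2  0.4 -1.   1.4 -0.4 -0.5  0.7]
2 [ 0.52582142 -0.20971955 -0.06258366] [-0.6 -0.4 -0.7  0.1  0.  -0.4 -0.  -0.2  0.4 -0.8  0.2  0.3  0.6  0. ]
```

View pics/f1side.png

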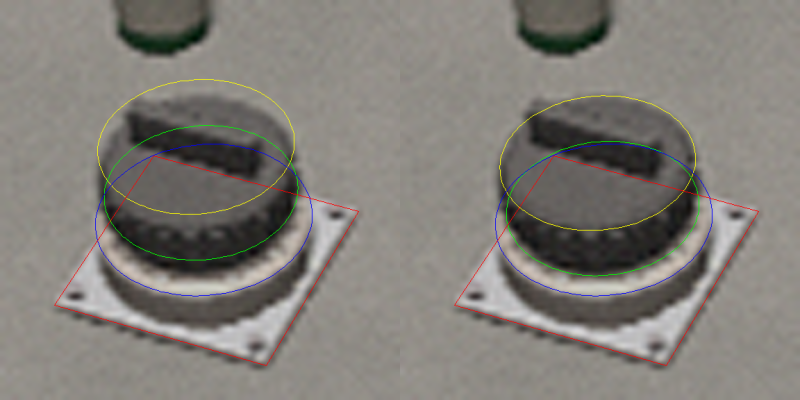

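View pics/f2side.png

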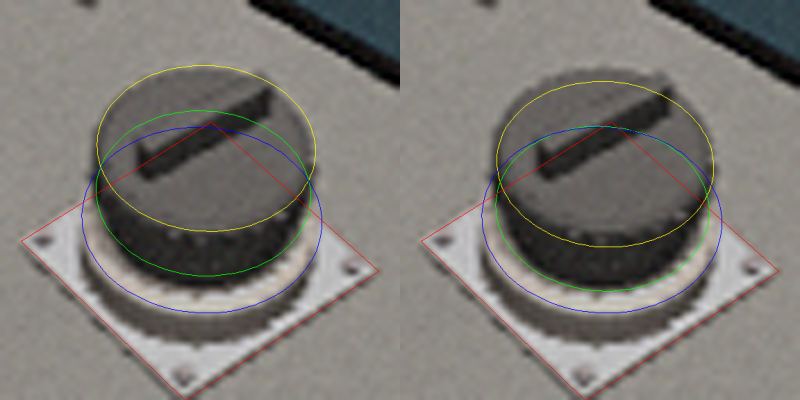

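View pics/f1top.png

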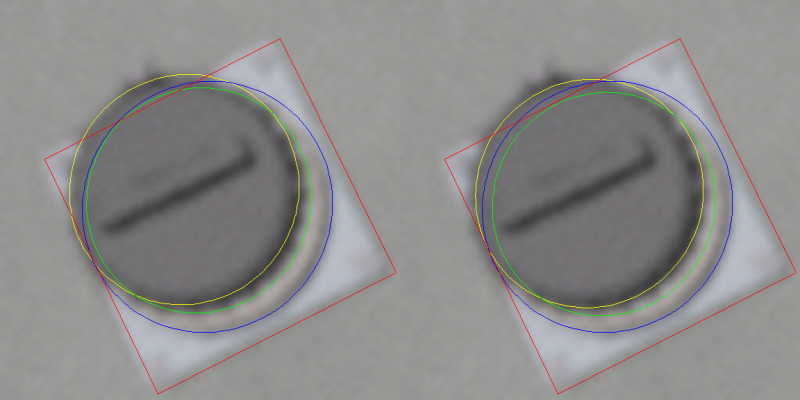

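View pics/f2top.png

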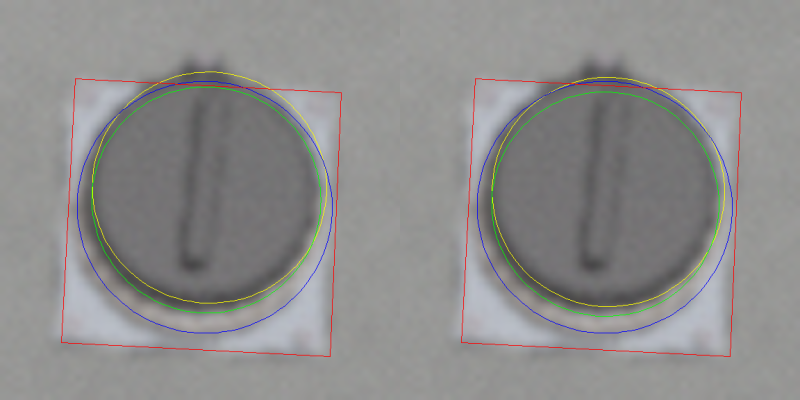

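```bash
cat > fit.py <<'E'
from h import *
from scipy.optimize import minimize
S={n:cv2.GaussianBlur(cv2.imread(f"pics/{n}0.png").astype(np.float32),(0,0),.5).mean(2) for n in C}
def cost(p,top,o,names=("side","top")):
    x,y,w,b=p;t=0
    for n in names:
        u0=o[n];F=8;W=72
        L=np.zeros((W*F,W*F),np.uint8)
        def fill(P,l):
            q=cv2.convexHull(((proj(n,P)-u0+.5)*F).astype(np.float32)).round().astype(np.int32);cv2.fillPoly(L,[q],l)
        fill(np.r_[box(x,y,w,.15,.15,0),box(x,y,w,.15,.15,.01)],1)
        fill(np.r_[ring(x,y,.01,.07),ring(x,y,.046,.07)],2);fill(ring(x,y,.046,.07),3)
        fill(np.r_[ring(x,y,.046,.0555),ring(x,y,.08,.0555)],4)
        fill(np.r_[ring(x,y,top-.04,.062),ring(x,y,top,.062)],5);fill(ring(x,y,top,.062),6)
        fill(np.r_[box(x,y,b,.09,.014,top),box(x,y,b,.09,.014,top+.03)],7);fill(box(x,y,b,.09,.014,top+.03),8)
        A=np.stack([cv2.GaussianBlur(cv2.resize((L==l).astype(np.float32),(W,W),interpolation=cv2.INTER_AREA),(0,0),.7).ravel() for l in range(9)],1)
        I=S[n][u0[1]:u0[1]+W,u0[0]:u0[0]+W].ravel()
        cc=np.linalg.lstsq(A,I,rcond=None)[0];t+=np.minimum((A@cc-I)**2,400).mean()
    return t
for k,p0 in((1,(.496,.213,.465,-1.1)),(2,(.526,-.2097,-.0626,0.06))):
  o={n:np.round(proj(n,[[p0[0],p0[1],.06]])[0]).astype(int)-36 for n in C}
  for top in(.110,.096):
    best=None
    for b in np.arange(0,np.pi,.3):
        c=cost((*p0[:3],b),top,o)
        if best is None or c<best[0]:best=(c,b)
    q=np.array([*p0[:3],best[1]])
    s=minimize(cost,q,args=(top,o),method="Nelder-Mead",options=dict(initial_simplex=np.vstack([q]+[q+d for d in np.diag([.005,.005,.05,.15])]),xatol=1e-4,fatol=1e-3,maxiter=150))
    print(k,top,s.x.round(4),round(s.fun,2),[round(cost(s.x,top,o,(n,)),1) for n in C])
E
python3 fit.py
```

```text
1 0.11 [0.4968 0.217  0.4605 2.0177] 130.21 [np.float32(104.9), np.float32(25.3)]
1 0.096 [0.4982 0.2188 0.4592 2.0077] 104.05 [np.float32(82.0), np.float32(22.1)]
2 0.11 [ 0.5264 -0.2067 -0.0716  3.0138] 197.2 [np.float32(170.9), np.float32(26.3)]
2 0.096 [ 0.5294 -0.2059 -0.072   3.0461] 214.31 [np.float32(189.5), np.float32(24.8)]
```

Fits put the proud pot (pot_a) on the right, axis about (0.526, -0.207), bar yaw about -0.13 rad. The locked pot is at (0.498, 0.219). I'll move along an arc above everything.

Request:
servo_tool:
  targets:
    - [[-0.8,-0.53,0],0]
    - [[-0.8,-0.53,0],0]
    - [[-0.8,-0.53,0],0]
    - [[-0.8,-0.53,0],0]
    - [[-0.8,-0.53,0],0]
    - [[-0.8,-0.53,0],0]
    - [[-0.8,-0.53,0],0]
    - [[-0.8,-0.53,0],0]
    - [[-0.8,-0.53,0],0]
    - [[-0.8,-0.53,0],0]
  gripper: 1

```text
clock: 1.35
position: [0.4764, 0.2505, 0.2312]
tool_rot: [-3.141, -0.0, 2.896]
force: [-0.4, 1.0, 0.7]
grip_width: 0.0858
```

Request:
servo_tool:
  targets:
    - [[-0.31,-0.86,0],0]
    - [[-0.31,-0.86,0],0]
    - [[-0.31,-0.86,0],0]
    - [[-0.31,-0.86,0],0]
    - [[-0.31,-0.86,0],0]
    - [[-0.31,-0.86,0],0]
    - [[-0.31,-0.86,0],0]
    - [[-0.31,-0.86,0],0]
    - [[-0.31,-0.86,0],0]
    - [[-0.31,-0.86,0],-0.7]
    - [[0,0,0],-0.7]
    - [[0,0,0],0]

```text
clock: 2.85
position: [0.521, -0.2031, 0.231]
tool_rot: [3.141, -0.001, 3.017]
force: [0.1, 0.1, -0.1]
grip_width: 0.0851
```

```bash
cat > go.py <<'E'
import sys
from h import *
from scipy.spatial.transform import Rotation as R
s=bot.observe();print({k:np.round(s[k],4) for k in("clock","qpos","position","tool_rot","force","moment","grip_width")})
if len(sys.argv)>1:
    t=np.array(eval(sys.argv[1]));r=R.from_euler("xyz",s["tool_rot"]);print("shift units",(r.inv().apply(t-s["position"])/.05).round(3))
    print("turn units to yaw 3.014:",np.degrees(s["tool_rot"][2]-3.014)/5)
E
python3 go.py "[.5264,-.2067,.16]"; python3 - <<'E'
from workcell import bot
import cv2
for n in("side","top"): cv2.imwrite(f"pics/{n}1.png",bot.grab_frame(n))
E
```

```text
{'clock': np.float64(2.85), 'qpos': array([ 0.1252,  0.4237,  0.1912,  1.7844, -0.0968,  0.9432,  1.8031]), 'position': array([ 0.521 , -0.2031,  0.231 ]), 'tool_rot': array([ 3.1414e+00, -7.0000e-04,  3.0170e+00]), 'force': array([ 0.1474,  0.1268, -0.0824]), 'moment': array([ 0.0449, -0.0053,  0.0113]), 'grip_width': np.float64(0.0851)}
shift units [-0.117 -0.057  1.419]
turn units to yaw 3.014: 0.034912831750596084
```

```bash
python3 - <<'E'
import cv2,numpy as np
s=cv2.imread("pics/side1.png");t=cv2.imread("pics/top1.png")
a=np.hstack([cv2.resize(s[160:290,230:360],(400,400),interpolation=cv2.INTER_CUBIC),cv2.resize(t[125:255,240:370],(400,400),interpolation=cv2.INTER_CUBIC)])
cv2.imwrite("pics/c3.png",a)
E
```

```text
(no output)
```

View pics/c3.png

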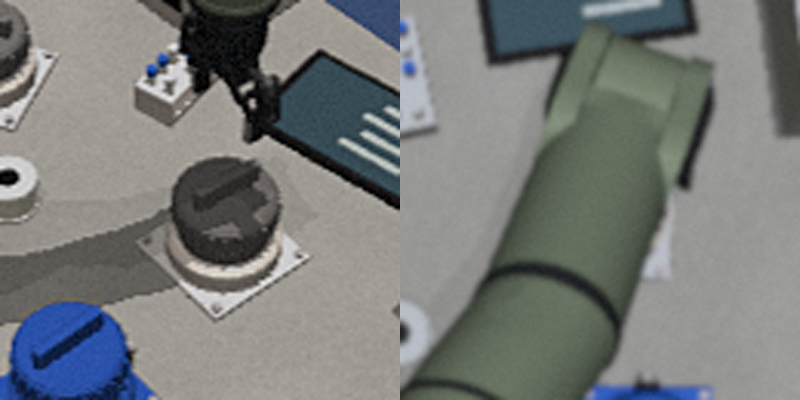

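The gripper is over the cap, with the jaws lying across the bar: bar at about (230,185) in the crop, fingers at (230,100). Descending.

Request:
servo_tool:
  targets:
    - [[-0.12,-0.06,0.3],0]
    - [[0,0,0.4],0]
    - [[0,0,0.4],0]
    - [[0,0,0.4],0]
    - [[0,0,0.4],0]
    - [[0,0,0.3],0]
    - [[0,0,0.1],0]
    - [[0,0,0],0]

```text
clock: 3.95
position: [0.5269, -0.2067, 0.1162]
tool_rot: [-3.142, -0.0, 3.018]
force: [-0.6, -0.4, -0.3]
grip_width: 0.0854
```

```bash
python3 go.py "[.5264,-.2067,.115]"; python3 - <<'E'
from workcell import bot
import cv2
s=bot.grab_frame("side");cv2.imwrite("pics/c4.png",cv2.resize(s[160:290,230:360],(600,600),interpolation=cv2.INTER_CUBIC))
E
```

```text
{'clock': np.float64(3.95), 'qpos': array([ 0.1572,  0.586 ,  0.1569,  1.8621, -0.1338,  0.7038,  1.8376]), 'position': array([ 0.5269, -0.2067,  0.1162]), 'tool_rot': array([-3.1415e+00, -3.0000e-04,  3.0179e+00]), 'force': array([-0.5868, -0.4212, -0.2961]), 'moment': array([-0.0632,  0.0073, -0.0567]), 'grip_width': np.float64(0.0854)}
shift units [ 0.01  -0.002  0.024]
turn units to yaw 3.014: 0.04522999609206598
```

View pics/c4.png

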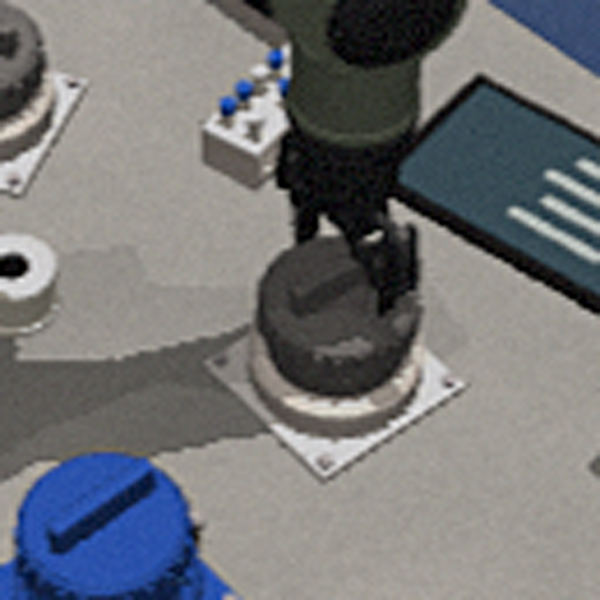

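The fingers straddle the bar, one visible at (400,280) on the near right and one behind at (310,220). Closing gently.

Request:
servo_tool:
  targets:
    - [[0,0,0],0]
    - [[0,0,0],0]
    - [[0,0,0],0]
    - [[0,0,0],0]
    - [[0,0,0],0]
    - [[0,0,0],0]
    - [[0,0,0],0]
    - [[0,0,0],0]
  gripper: -1
  newtons: 40

```text
clock: 5.0
position: [0.5271, -0.2058, 0.1164]
tool_rot: [3.141, -0.0, 3.019]
force: [-0.7, 4.7, 3.0]
grip_width: 0.013
```

```bash
python3 go.py
```

```text
{'clock': np.float64(5.0), 'qpos': array([ 0.1569,  0.5854,  0.1559,  1.8623, -0.1344,  0.7042,  1.8376]), 'position': array([ 0.5271, -0.2058,  0.1164]), 'tool_rot': array([ 3.1406, -0.    ,  3.0186]), 'force': array([-0.6988,  4.665 ,  3.0211]), 'moment': array([1.1027, 0.1112, 0.0439]), 'grip_width': np.float64(0.013)}
```

Bar gripped (13 mm opening). A 4.7 N side force suggests the axis is about 1 mm further in +y. I'll correct that and press lightly.

Request:
servo_tool:
  targets:
    - [[0,0.03,0],0]
    - [[0,0,0.03],0]
    - [[0,0,0.03],0]
    - [[0,0,0.02],0]
    - [[0,0,0],0]

```text
clock: 5.62
position: [0.5271, -0.2055, 0.1134]
tool_rot: [-3.142, 0.001, 3.018]
force: [-8.0, 3.1, 27.1]
grip_width: 0.0129
```

```bash
python3 go.py
```

```text
{'clock': np.float64(5.625), 'qpos': array([ 0.1559,  0.5896,  0.1558,  1.865 , -0.135 ,  0.6964,  1.8362]), 'position': array([ 0.5271, -0.2055,  0.1134]), 'tool_rot': array([-3.1416e+00,  7.0000e-04,  3.0176e+00]), 'force': array([-8.0143,  3.0995, 27.1079]), 'moment': array([0.5232, 1.732 , 0.0578]), 'grip_width': np.float64(0.0129)}
```

On the ledge: 27 N. I'll back off slightly, then turn clockwise in small steps and watch for a force drop.

Request:
servo_tool:
  targets:
    - [[0,0.0,-0.01],0]
    - [[0,0,0],1]
    - [[0,0,0],1]
    - [[0,0,0],0]

```text
clock: 6.12
position: [0.527, -0.2057, 0.1136]
tool_rot: [-3.141, 0.001, 2.841]
force: [-6.1, 1.1, 21.1]
grip_width: 0.0132
```

```bash
python3 go.py
```

```text
{'clock': np.float64(6.125), 'qpos': array([ 0.1214,  0.5938,  0.2047,  1.8667, -0.1772,  0.6981,  1.6988]), 'position': array([ 0.527 , -0.2057,  0.1136]), 'tool_rot': array([-3.1411e+00,  5.0000e-04,  2.8415e+00]), 'force': array([-6.0708,  1.0855, 21.1061]), 'moment': array([ 0.3922,  1.3694, -0.4374]), 'grip_width': np.float64(0.0132)}
```

Request:
servo_tool:
  targets:
    - [[0,0,0],1]
    - [[0,0,0],0]

```text
clock: 6.38
position: [0.5269, -0.2057, 0.1136]
tool_rot: [-3.141, 0.0, 2.754]
force: [-6.4, 0.6, 21.9]
grip_width: 0.0132
```

```bash
python3 go.py
```

```text
{'clock': np.float64(6.375), 'qpos': array([ 0.1047,  0.5964,  0.2286,  1.8677, -0.1985,  0.6991,  1.631 ]), 'position': array([ 0.5269, -0.2057,  0.1136]), 'tool_rot': array([-3.1413e+00,  4.0000e-04,  2.7541e+00]), 'force': array([-6.4316,  0.5536, 21.8868]), 'moment': array([ 0.2886,  1.4095, -0.4016]), 'grip_width': np.float64(0.0132)}
```

Request:
servo_tool:
  targets:
    - [[0,0,0],1]
    - [[0,0,0],0.5]
    - [[0,0,0],0]

```text
clock: 6.75
position: [0.5271, -0.2054, 0.1135]
tool_rot: [-3.142, 0.0, 2.625]
force: [-5.9, 1.3, 21.2]
grip_width: 0.013
```

Request:
servo_tool:
  targets:
    - [[0,0,0],1]
    - [[0,0,0],0.5]
    - [[0,0,0],0]

```text
clock: 7.12
position: [0.527, -0.2053, 0.1135]
tool_rot: [3.142, 0.0, 2.494]
force: [-7.3, 2.4, 21.7]
grip_width: 0.0129
```

Request:
servo_tool:
  targets:
    - [[0,0,0],1]
    - [[0,0,0],0.5]
    - [[0,0,0],0]

```text
clock: 7.5
position: [0.5268, -0.2057, 0.1132]
tool_rot: [-3.141, 0.0, 2.362]
force: [-6.2, -0.0, 16.5]
grip_width: 0.0133
```

Request:
servo_tool:
  targets:
    - [[0,0,0],0.5]
    - [[0,0,0],0]

```text
clock: 7.75
position: [0.5268, -0.2056, 0.1129]
tool_rot: [-3.141, 0.0, 2.319]
force: [-2.5, -1.1, 6.5]
grip_width: 0.0133
```

Request:
servo_tool:
  targets:
    - [[0,0,0],0.5]
    - [[0,0,0],0]

```text
clock: 8.0
position: [0.5269, -0.2055, 0.1128]
tool_rot: [-3.141, 0.0, 2.275]
force: [-1.4, 0.1, 7.1]
grip_width: 0.0134
```

```bash
python3 go.py
```

```text
{'clock': np.float64(8.0), 'qpos': array([ 0.0139,  0.6165,  0.3595,  1.8728, -0.3175,  0.7084,  1.2603]), 'position': array([ 0.5269, -0.2055,  0.1128]), 'tool_rot': array([-3.1413e+00,  1.0000e-04,  2.2751e+00]), 'force': array([-1.4403,  0.0776,  7.1067]), 'moment': array([-0.1024,  0.3985, -0.0058]), 'grip_width': np.float64(0.0134)}
```

Force dropped to spring level at yaw about 2.33, so this is the slot edge. Its centre should be near yaw 2.22. I'll turn a bit more, then press down.

Request:
servo_tool:
  targets:
    - [[0,0,0],0.5]
    - [[0,0,0.05],0]
    - [[0,0,0.1],0]
    - [[0,0,0.1],0]
    - [[0,0,0],0]

```text
clock: 8.62
position: [0.527, -0.2056, 0.1003]
tool_rot: [-3.141, 0.0, 2.232]
force: [-3.3, -0.3, 11.8]
grip_width: 0.0131
```

```bash
python3 go.py
```

```text
{'clock': np.float64(8.625), 'qpos': array([ 0.0139,  0.6371,  0.3606,  1.8793, -0.3378,  0.6848,  1.2351]), 'position': array([ 0.527 , -0.2056,  0.1003]), 'tool_rot': array([-3.1414e+00,  2.0000e-04,  2.2321e+00]), 'force': array([-3.2657, -0.2766, 11.8348]), 'moment': array([ 0.0454,  0.7581, -0.0428]), 'grip_width': np.float64(0.0131)}
```

Request:
servo_tool:
  targets:
    - [[0,0,0.08],0]
    - [[0,0,0.06],0]
    - [[0,0,0.01],0]
    - [[0,0,0],0]

```text
clock: 9.12
position: [0.5271, -0.2056, 0.0935]
tool_rot: [3.141, 0.0, 2.232]
force: [-4.4, 0.4, 19.5]
grip_width: 0.0129
```

```bash
python3 go.py
```

```text
{'clock': np.float64(9.125), 'qpos': array([ 0.0186,  0.6473,  0.3544,  1.8825, -0.3433,  0.6708,  1.2397]), 'position': array([ 0.5271, -0.2056,  0.0935]), 'tool_rot': array([3.1412e+00, 5.0000e-04, 2.2320e+00]), 'force': array([-4.3642,  0.3792, 19.53  ]), 'moment': array([ 0.2327,  1.1272, -0.0636]), 'grip_width': np.float64(0.0129)}
```

Fully down at z 0.0935, which is 23 mm of travel with 19.5 N. Now the quarter turn clockwise.

Request:
servo_tool:
  targets:
    - [[0,0,0],1]
    - [[0,0,0],1]
    - [[0,0,0],1]
    - [[0,0,0],1]
    - [[0,0,0],0]

```text
clock: 9.75
position: [0.527, -0.2057, 0.0935]
tool_rot: [3.141, 0.001, 1.882]
force: [-5.9, 0.8, 19.1]
grip_width: 0.0132
```

```bash
python3 go.py
```

```text
{'clock': np.float64(9.75), 'qpos': array([-0.0456,  0.667 ,  0.4502,  1.8859, -0.438 ,  0.6866,  0.9754]), 'position': array([ 0.527 , -0.2057,  0.0935]), 'tool_rot': array([3.1414e+00, 5.0000e-04, 1.8815e+00]), 'force': array([-5.916 ,  0.8359, 19.1147]), 'moment': array([ 0.2319,  1.3838, -0.0154]), 'grip_width': np.float64(0.0132)}
```

Request:
servo_tool:
  targets:
    - [[0,0,0],1]
    - [[0,0,0],1]
    - [[0,0,0],1]
    - [[0,0,0],1]
    - [[0,0,0],1]
    - [[0,0,0],1]
    - [[0,0,0],1]
    - [[0,0,0],1]
    - [[0,0,0],0]

```text
clock: 10.88
position: [0.5268, -0.2056, 0.0934]
tool_rot: [3.142, 0.0, 1.183]
force: [-6.6, 1.7, 22.3]
grip_width: 0.0131
```

```bash
python3 go.py
```

```text
{'clock': np.float64(10.875), 'qpos': array([-0.1646,  0.7211,  0.6371,  1.892 , -0.6241,  0.7366,  0.4453]), 'position': array([ 0.5268, -0.2056,  0.0934]), 'tool_rot': array([3.1416e+00, 2.0000e-04, 1.1834e+00]), 'force': array([-6.6317,  1.6524, 22.2911]), 'moment': array([ 0.4822,  1.6309, -0.0565]), 'grip_width': np.float64(0.0131)}
```

Cap is turning with the tool. About 6 more units (0.54 rad) should reach mid-notch.

Request:
servo_tool:
  targets:
    - [[0,0,0],1]
    - [[0,0,0],1]
    - [[0,0,0],1]
    - [[0,0,0],1]
    - [[0,0,0],1]
    - [[0,0,0],0.8]
    - [[0,0,0],0]
    - [[0,0,0],0]

```text
clock: 11.88
position: [0.5267, -0.2056, 0.0934]
tool_rot: [-3.141, 0.0, 0.679]
force: [-6.6, 2.2, 21.8]
grip_width: 0.013
```

```bash
python3 go.py
```

```text
{'clock': np.float64(11.875), 'qpos': array([-0.2406,  0.7727,  0.7674,  1.8957, -0.7519,  0.789 ,  0.0543]), 'position': array([ 0.5267, -0.2056,  0.0934]), 'tool_rot': array([-3.1414,  0.    ,  0.6786]), 'force': array([-6.6245,  2.2197, 21.7662]), 'moment': array([ 0.6776,  1.7109, -0.0534]), 'grip_width': np.float64(0.013)}
```

Request:
servo_tool:
  targets:
    - [[0,0,0],0.5]
    - [[0,0,0],0]
    - [[0,0,-0.05],0]
    - [[0,0,-0.05],0]
    - [[0,0,-0.05],0]
    - [[0,0,0],0]

```text
clock: 12.62
position: [0.5266, -0.2054, 0.1006]
tool_rot: [-3.141, 0.0, 0.635]
force: [-5.4, 1.8, 11.0]
grip_width: 0.013
```

```bash
python3 go.py
```

```text
{'clock': np.float64(12.625), 'qpos': array([-0.2536,  0.7686,  0.7891,  1.8929, -0.752 ,  0.8068,  0.0121]), 'position': array([ 0.5266, -0.2054,  0.1006]), 'tool_rot': array([-3.1412e+00,  3.0000e-04,  6.3510e-01]), 'force': array([-5.402 ,  1.7753, 11.0351]), 'moment': array([ 0.2338,  1.2192, -0.0479]), 'grip_width': np.float64(0.013)}
```

It rose 7 mm, past the 4 mm a short turn would allow, so it is in the notches. I'll ease the last bit and let go.

Request:
servo_tool:
  targets:
    - [[0,0,-0.02],0]
    - [[0,0,-0.015],0]
    - [[0,0,0],0]

```text
clock: 13.0
position: [0.5266, -0.2054, 0.1022]
tool_rot: [-3.141, 0.0, 0.635]
force: [-5.7, 0.3, 10.4]
grip_width: 0.0134
```

Request:
servo_tool:
  targets:
    - [[0,0,0],0]
    - [[0,0,0],0]
    - [[0,0,0],0]
    - [[0,0,0],0]
    - [[0,0,0],0]
    - [[0,0,0],0]
    - [[0,0,0],0]
    - [[0,0,0],0]
  gripper: 1

```text
clock: 14.0
position: [0.5271, -0.2052, 0.1021]
tool_rot: [3.142, -0.0, 0.636]
force: [0.2, -1.3, -0.5]
grip_width: 0.0854
```

Request:
servo_tool:
  targets:
    - [[0,0,-0.2],0]
    - [[0,0,-0.4],0]
    - [[0,0,-0.6],0]
    - [[0,0,-0.6],0]
    - [[0,0,-0.6],0]
    - [[0,0,-0.6],0]
    - [[0,0,0],0]

```text
clock: 14.88
position: [0.5277, -0.2058, 0.2551]
tool_rot: [3.139, -0.003, 0.635]
force: [-0.1, -0.4, 0.0]
grip_width: 0.0857
```

```bash
python3 go.py; python3 - <<'E'
from workcell import bot
import cv2
for n in("side","top"): cv2.imwrite(f"pics/{n}5.png",bot.grab_frame(n))
s=cv2.imread("pics/side5.png");cv2.imwrite("pics/c5.png",cv2.resize(s[160:290,230:360],(600,600),interpolation=cv2.INTER_CUBIC))
E
```

```text
{'clock': np.float64(14.875), 'qpos': array([-0.3809,  0.5914,  0.9873,  1.7662, -0.5549,  1.0868, -0.1385]), 'position': array([ 0.5277, -0.2058,  0.2551]), 'tool_rot': array([ 3.1388e+00, -2.6000e-03,  6.3530e-01]), 'force': array([-0.1013, -0.4312,  0.0308]), 'moment': array([-0.0428,  0.0452,  0.0204]), 'grip_width': np.float64(0.0857)}
```

View pics/c5.png

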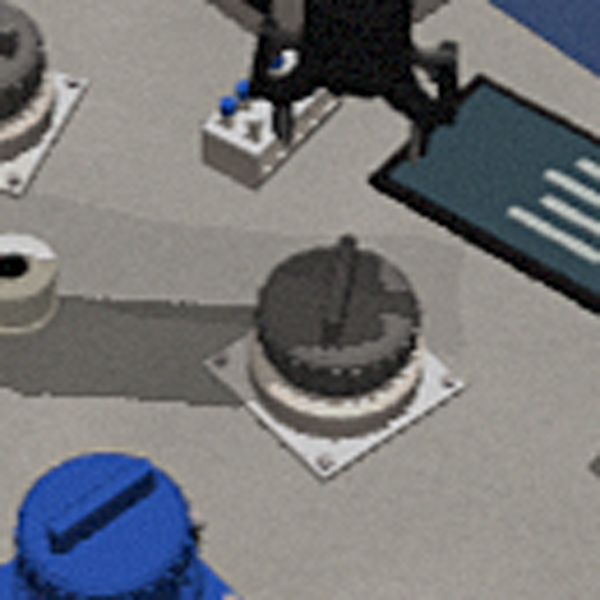

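The bar now points along yaw about 0.64 and the gripper is clear, but cap height isn't obvious. I'll fit the height against the start image.

```bash
cat > cmp.py <<'E'
from h import *
import sys
f=[cv2.imread(p) for p in("pics/side0.png","pics/side1.png","pics/side5.png")]
p=(.527,-.2055);o=np.array([272,196])
out=[]
for im,top in zip(f,(.11,.11,.096)):
    m=cv2.resize(im[o[1]:o[1]+72,o[0]:o[0]+66],None,fx=4,fy=4,interpolation=cv2.INTER_CUBIC)
    d=m.copy()
    for P in (ring(*p,top,.062),ring(*p,top-.04,.062)): cv2.polylines(d,[np.round((proj("side",P)-o+.5)*4).astype(int)],True,(0,255,255),1)
    out.append(np.vstack([m,d]))
cv2.imwrite("pics/c6.png",np.hstack(out))
E
python3 cmp.py
```

```text
(no output)
```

View pics/c6.png

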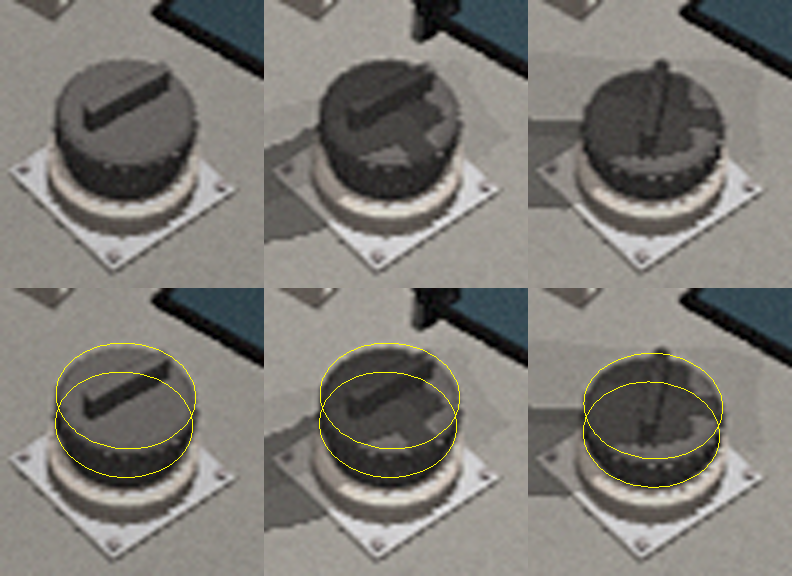

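```bash
python3 - <<'E'
from workcell import bot
bot.job_done()
E
```

```text
the job is handed in; nothing more can be done
```

The proud cap is locked as far as my checks show, and the job is handed in. The hand-in reports no verdict.

**What I did:** The proud cap was on the right-hand grey pot, at about (0.527, -0.206). I pinched its bar and pressed it lightly onto the ledge. Turning clockwise about 0.7 rad brought it to the slots, where the force dropped from about 21 N to 7 N. I pushed it down 23 mm to the stop, turned it a further 1.6 rad clockwise, eased it up, let go and lifted clear. The clock read about 15 s.

**Last checks:**
- **Locked height:** while still gripped, the cap rose about 9 mm from fully down. A turn that stopped short would have risen only 4 mm. In the last side picture its top rim sits about 2.5 px lower than at the start, which matches a 14 mm drop.
- **Contact:** the gripper is open and clear at z 0.255 m, with close to zero force.
- **Other objects:** apart from the cap's bar and face, the force readings showed no contact with anything. I did not measure the other pot or the loose items again at the end.

**Less certain:** the lower edge of the cap in the picture is unclear, because the shadowed neck looks like the cap's skirt. The height check therefore rests on the top rim and the gripper travel. I never felt the turn's end stop; I chose the final angle from where the slot edge was felt.

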